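Find the case with the loose ball

ROBOT

A 6-joint arm with a two-finger parallel gripper is mounted at the origin on the work surface; the furniture and walls round the work are solid. World frame = base frame: x ahead of the robot, y to its left, z up, the work surface at z = 0. Lengths are in mm, angles in rad, forces in N, time in s.
With the tool pointing down it reaches from about 350 to 875 mm from the base axis. Payload 4.2 kg.
Tool frame: the origin (TCP) lies on the mounting face of the last link; the fingertips stand 173 mm ahead of it and the grasp point (between the pads) lies grip_point_offset ahead of it (grip_point_offset is the distance from the TCP to the grasp point, in mm); z points along the fingers, y is the line along which they close (so a half turn about z gives the same grasp; the last joint's range is limited). The gripper opens to 85 mm and grips with 20 to 120 N. Pads are 22 mm wide; open, the fingers measure 114 mm over their backs; the gripper's body (76 mm by 85 mm) begins 54 mm behind the grasp point. The pads swing forward as they close: fully open they stand 13 mm farther back than shut.
Start: joints at [0.95, 0.385, 0.008, 0, -1.194, -0.259], TCP at [481.599, 398.324, 404.712] pointing down, gripper open.
Joint ranges: [-3.14, 3.14], [-1.21, 2.06], [-1.07, 1.41], [-3.16, 2.05], [-2.99, -0.16], [-3.1, 3.1]. Speed limits (rad/s): [2.79, 2.79, 3.14, 3.14, 3.14, 3.14].

INTERFACE

Orientations are given as a unit quaternion [x, y, z, w].
In Python, from bench import read_state, get_image, job_done, recognise, place_of, grip_point_offset gives the robot as it stands. The module is installed in compiled form; this text tells all that it offers.
- The arm moves only by the tool carry_out, never from a script. Its arguments are lists of equal length, an entry for each row: "slide": the shift along the tool's x, y, z in m, a list of three; "roll": the turn about the tool's z in degrees; "claw": the finger opening in m, from 0 to 0.0854. A call has 1 to 8 rows; each row is the pose to reach, as a shift and turn from the pose commanded when the call began, along the tool's axes at that moment; what a row does not reach only later rows make up. A row lasts 1/8 s, in which the tool goes at most 62.5 mm and 10.7 degrees, less where a joint would pass 70% of its speed; a pose out of reach is approached as far as the arm can. A call with a gripper value outside its range is refused whole. The fingers move at their own pace and stop on an object; the grip force is fixed at half the most. Time passes only in rows, so rows that repeat a pose let the fingers close. It gives the time, the measured TCP pose, the force, the opening and the grip force at its end, in the units of the state.
- read_state(): the state, without advancing time (a new reading comes with each control period).
- get_image(name): name is "scene" or "top"; returns a dict with "img" (480x640x3 uint8, red, green, blue), "z_map" (480x640 float32, mm along the optical axis (not along the pixel's ray), 0 where there is no reading), "mtx" (3x3 intrinsics, pixels), "world_from_camera" (4x4, takes a point from camera to world coordinates). Camera axes: x right, y up, looking along -z (the intrinsics and any distortion apply to the point x, -y, -z); pixel columns grow to the right and rows downward; lengths in mm; the calibration is good to about 2 mm. A picture is of the moment at which its call begins.
- job_done(): hands the job in; it is judged then, once.
Trained networks look in a picture, given as the dict that the camera call returned (one of the last four; its "shot" number tells which), for a name from the list of things; names that differ only in an ending like _2 or _b are one class to them, and where a whole thing is asked for, a point or a joint stands for the part that bears it (a point fixed in the world has none). Each returns a list of dicts, best first, with "conf" (0 to 1); they miss things now and then, are a little off and sometimes report something else, mostly with a low value. They report only what shows in the picture. A call takes as long as a camera call. They do not tell look-alikes from the thing itself.
- recognise(picture, thing): "at" ([column, row] in pixels, amid what is visible of it).
- place_of(picture, thing): "at" ([column, row] in pixels: a listed point, or the origin of a listed thing).
The state is a dict: "clock": time; "joints": joint angles; "joint_vel": joint speeds; "joint_efforts": joint torques, N m; "position": TCP position; "ee_rot": TCP orientation; "contact_force": force on the tool from outside, world axes, zero at the start; "wrist_torque": the same for the moment, N m; "gripper_width": finger opening in mm; "grasp_force": force on a finger pad.
Only numpy, scipy, OpenCV 4.12 (cv2) and the standard library are available. Lean on these libraries where they do the work, as an engineer would, in place of code of your own. Each camera call takes 0.05 s, during which the arm holds its last target. There are 200 camera calls.

TASK

One of the three sealed grey cases on the seat board has a loose ball in it. Take them in turn from left to right: lift each clear of the board, rock it end to end (first its far end well up, then its near end), feel whether something rolls and knocks inside, and stand it back in its own seat before you take the next. Then finish holding the rattling case in the gripper, still and level, a little above the middle of the shallow tray without touching it, with the two quiet ones home in their own seats and the things lying around left alone.

Things in the scene. Friction and masses are not known exactly. Their poses are not given: they have to be found in the camera images.
- case_1_centre (a point): centre (half-way up) of the left case as seen from the robot: sealed grey parts case, 150 (x) x 54 (y) x 50 mm (z), plain flat sides; x runs along it to its far end, z up. All three look alike. In one, a different one each time, a loose 36 mm steel ball of 0.19 kg rolls along the inside; the other two are packed solid with about the same weight.
- case_2_centre (a point): centre (half-way up) of the middle case as seen from the robot: sealed grey parts case, 150 (x) x 54 (y) x 50 mm (z), plain flat sides; x runs along it to its far end, z up. In the rattling case the ball can roll 53 mm either way from the middle; tipped, it runs to the low end, knocks there and shifts the moment on the hand by 0.1 N m about the case's y axis.
- case_3_centre (a point): centre (half-way up) of the right case as seen from the robot: sealed grey parts case, 150 (x) x 54 (y) x 50 mm (z), plain flat sides; x runs along it to its far end, z up. In the packed cases nothing moves: the centre of mass stays at this point. Empty shells weigh 0.16 kg, give or take 15 %, so weighing does not tell them apart.
- seat_1 (a point): the left seat on the fixed plywood board: where the centre of case_1 lies when it is home, 31 mm over the bench; axes as the case at home. The board is 178 x 316 x 6 mm (x, y, z), with three seats 115 mm apart.
- seat_2 (a point): the middle seat on the fixed plywood board: where the centre of case_2 lies when it is home, 31 mm over the bench; axes as the case at home. Each seat has an end stop at each end, 17 mm over the bench, and near each corner, 56 mm from the middle along x, a pin 8 mm thick, 18 mm over the bench.
- seat_3 (a point): the right seat on the fixed plywood board: where the centre of case_3 lies when it is home, 31 mm over the bench; axes as the case at home. Each seat leaves the case 4 mm of play all round; beside the middle of its long sides the board is bare, for fingers.
- tray_centre (a point): the fixed shallow blue tray of nuts beyond the board, 114 (x) x 170 (y) x 28 mm: this point is its centre, 14 mm over the bench
- tape_measure: loose yellow tape measure, 64x69x32 mm, a bystander; origin under its middle
- steel_cup: loose turned steel cup, 38x38x26 mm, a bystander; origin under its middle
- hex_bolt: loose steel hex bolt, 23x58x20 mm, a bystander; origin under its middle
- jig_rod (a point): fixed obstacle: point on a tall black rod (about 40 mm thick) that stands up from a grey clamping jig on the right of the bench, higher than the arm reaches over; go round it on the robot's side; this point is 150 mm over the bench
Things that resemble listed ones, but are neither listed nor needed, are in the scene too. There is more than one size of the part that bears tray_centre; the job needs the larger.

How it is judged (in metres and radians):
On the way, in this order (a step that is already met when the one before it is completed fails the run):
1. the left case is lifted clear of the board and its far end tipped up by at least 11 degrees (height (world z) of case_1_centre above 0.07 m and angle between case_1_centre's own x axis and vertical below 1.3708 rad), for 0.1 s.
2. the left case is lifted clear of the board and its near end tipped up by at least 11 degrees (height (world z) of case_1_centre above 0.07 m and angle between case_1_centre's own x axis and vertical above 1.7708 rad), for 0.1 s.
3. the middle case is lifted clear of the board and its far end tipped up by at least 11 degrees, the one before standing home (height (world z) of case_2_centre above 0.07 m and angle between case_2_centre's own x axis and vertical below 1.3708 rad and distance between case_1_centre and seat_1 below 0.012 m), for 0.1 s.
4. the middle case is lifted clear of the board and its near end tipped up by at least 11 degrees, the one before standing home (height (world z) of case_2_centre above 0.07 m and angle between case_2_centre's own x axis and vertical above 1.7708 rad and distance between case_1_centre and seat_1 below 0.012 m), for 0.1 s.
5. the right case is lifted clear of the board and its far end tipped up by at least 11 degrees, the one before standing home (height (world z) of case_3_centre above 0.07 m and angle between case_3_centre's own x axis and vertical below 1.3708 rad and distance between case_2_centre and seat_2 below 0.012 m), for 0.1 s.
6. the right case is lifted clear of the board and its near end tipped up by at least 11 degrees, the one before standing home (height (world z) of case_3_centre above 0.07 m and angle between case_3_centre's own x axis and vertical above 1.7708 rad and distance between case_2_centre and seat_2 below 0.012 m), for 0.1 s.
At the end, for the whole second after the job is handed in: The case with the ball is held by the fingers, still, level within 11 deg, its centre within 60 mm of the tray's centre in plan and 80 to 300 mm above the bench, clear of the tray; the other two rest released in their own seats, centres within 12 mm of the seat points, level within 4 deg (((distance between loose_ball_c0 and case_1_centre below 0.07 m and horizontal distance between case_1_centre and tray_centre below 0.06 m and height (world z) of case_1_centre between 0.08 and 0.3 m and angle between case_1_centre's own z axis and vertical below 0.2 rad and linear speed of case_1 below 0.03 m/s and contact force between case_1 and the fingers above 2 N and contact force between case_1 and tray below 0.1 N and distance between case_2_centre and seat_2 below 0.012 m and angle between each of case_2_centre, case_3_centre's own z axis and vertical below 0.08 rad and linear speed of each of case_2, case_3 below 0.02 m/s and contact force between each of case_2, case_3 and the fingers below 0.1 N and distance between case_3_centre and seat_3 below 0.012 m) or (distance between loose_ball_c0 and case_2_centre below 0.07 m and horizontal distance between case_2_centre and tray_centre below 0.06 m and height (world z) of case_2_centre between 0.08 and 0.3 m and angle between case_2_centre's own z axis and vertical below 0.2 rad and linear speed of case_2 below 0.03 m/s and contact force between case_2 and the fingers above 2 N and contact force between case_2 and tray below 0.1 N and distance between case_1_centre and seat_1 below 0.012 m and angle between each of case_1_centre, case_3_centre's own z axis and vertical below 0.08 rad and linear speed of each of case_1, case_3 below 0.02 m/s and contact force between each of case_1, case_3 and the fingers below 0.1 N and distance between case_3_centre and seat_3 below 0.012 m) or (distance between loose_ball_c0 and case_3_centre below 0.07 m and horizontal distance between case_3_centre and tray_centre below 0.06 m and height (world z) of case_3_centre between 0.08 and 0.3 m and angle between case_3_centre's own z axis and vertical below 0.2 rad and linear speed of case_3 below 0.03 m/s and contact force between case_3 and the fingers above 2 N and contact force between case_3 and tray below 0.1 N and distance between case_1_centre and seat_1 below 0.012 m and angle between each of case_1_centre, case_2_centre's own z axis and vertical below 0.08 rad and linear speed of each of case_1, case_2 below 0.02 m/s and contact force between each of case_1, case_2 and the fingers below 0.1 N and distance between case_2_centre and seat_2 below 0.012 m))); the arm keeps its last pose, push and grip.
It fails at once if the tape measure, steel cup or hex bolt is moved more than 30 mm (distance of any of tape_measure, steel_cup, hex_bolt from where it was at the start of the episode above 0.03 m).
It fails at once if a case is tipped over (more than 60 degrees) (angle between any of case_1_centre, case_2_centre, case_3_centre's own z axis and vertical above 1.05 rad).
It also fails if it takes over 72 s, if anything falls off the work surface, if the arm or the gripper's body presses on something with over 40 N, if the wrist force passes 120 N, or if a joint passes its speed limit or range.

## Working session

There is one attempt and no reset: what is moved stays moved. The work goes in short steps, Python scripts to look and compute and a tool call to move; the robot and the scene stay as the last step left them, time stands still between calls to the robot, and variables do not carry over. Pictures are saved under pics/ and viewed, at most 10 in all, crops included, and the job is handed in when it is done.

Besides the shell and the picture viewer there is one more tool, called after ">>>" as a command line: name --pt "numbers of a row" for each row, then --argument value for the rest. carry_out: Moves the arm, as the interface text tells. Its arguments: {"type":"object","properties":{"slide":{"type":"array"},"roll":{"type":"array"},"claw":{"type":"array"}},"required":["slide","roll","claw"]}

```bash
mkdir -p pics; cat > h.py <<'E'
import numpy as np, cv2
from bench import *
def world(p,uv,z=None):
    K=p["mtx"];T=np.array(p["world_from_camera"]);u,v=uv
    d=T[:3,:3]@np.array([(u-K[0][2])/K[0][0],-(v-K[1][2])/K[1][1],-1.])
    o=T[:3,3]
    s=(z-o[2])/d[2] if z is not None else p["z_map"][int(round(v)),int(round(u))]
    return o+s*d
E
cat > a.py <<'E'
from h import *
Z={'case_1_centre':31,'seat_1':31,'tray_centre':14,'tape_measure':0,'steel_cup':0,'hex_bolt':0,'jig_rod':150}
print(grip_point_offset() if callable(grip_point_offset) else grip_point_offset)
s=read_state();print({k:np.round(v,3).tolist() for k,v in s.items()})
for n in("top","scene"):
    p=get_image(n);cv2.imwrite(f"pics/{n}0.png",p["img"][:,:,::-1])
    np.save(n,p,allow_pickle=True)
    for t,z in Z.items():
        for r in place_of(p,t)[:6]:
            print(n,t,round(r["conf"],2),np.round(r["at"]),np.round(world(p,r["at"],z)[:2]),np.round(world(p,r["at"])))
E
python3 a.py
```

```text
154.70000000000002
{'clock': 0.0, 'joints': [0.95, 0.386, 0.007, -0.001, -1.194, -0.259], 'joint_vel': [-0.001, 0.0, 0.0, -0.001, 0.0, -0.001], 'joint_efforts': [-0.0, -39.229, 18.84, 4.186, -0.005, 0.0], 'position': [481.439, 398.226, 403.624], 'ee_rot': [0.905, -0.426, -0.0, 0.001], 'contact_force': [-0.237, 0.016, -1.105], 'wrist_torque': [0.005, 0.016, 0.002], 'grasp_force': 0.0, 'gripper_width': 85.326}
top case_1_centre 0.7 [244. 296.] [430. 175.] [427. 172.  58.]
top seat_1 0.98 [286. 284.] [458.  71.] [455.  70.  57.]
top seat_1 0.95 [243. 293.] [437. 178.] [ 265.  -24. 1565.]
top seat_1 0.72 [333. 284.] [454. -49.] [452. -49.  49.]
top seat_1 0.61 [181. 235.] [588. 340.] [593. 345.   9.]
top tray_centre 0.95 [175. 192.] [708. 362.] [711. 365.   2.]
top tray_centre 0.93 [258. 205.] [670. 145.] [673. 146.   3.]
top tray_centre 0.33 [336. 285.] [454. -57.] [449. -56.  53.]
top tape_measure 0.95 [384. 236.] [ 584. -184.] [ 578. -181.   31.]
top tape_measure 0.3 [430. 296.] [ 423. -299.] [ 422. -298.    2.]
top steel_cup 0.51 [179. 238.] [589. 352.] [587. 350.   9.]
top hex_bolt 
[... 223 characters left out ...]
65.  54.]
scene seat_1 0.91 [266. 249.] [456.  67.] [447.  47.  57.]
scene seat_1 0.75 [240. 224.] [438. 174.] [431. 153.  54.]
scene seat_1 0.66 [293. 282.] [459. -56.] [450. -73.  57.]
scene seat_1 0.49 [371. 304.] [ 576. -203.] [ 575. -204.   33.]
scene tray_centre 0.76 [323. 204.] [673. 136.] [680. 146.   2.]
scene tray_centre 0.75 [296. 155.] [719. 355.] [725. 367.   4.]
scene tape_measure 0.76 [372. 304.] [ 594. -188.] [ 581. -201.   28.]
scene steel_cup 0.63 [262. 174.] [595. 348.] [586. 330.  17.]
scene steel_cup 0.44 [288. 281.] [462. -27.] [443. -64.  57.]
scene steel_cup 0.15 [265. 249.] [464.  89.] [445.  46.  56.]
scene hex_bolt 0.66 [339. 382.] [ 421. -306.] [ 418. -309.   10.]
```

```bash
python3 - <<'E'
from h import *
p=np.load("top.npy",allow_pickle=True).item()
c=p["img"][150:330,140:460,::-1]
cv2.imwrite("pics/topc.png",cv2.resize(c,(800,450),interpolation=cv2.INTER_CUBIC))
Z=p["z_map"];vv,uu=np.mgrid[150:330,140:460]
P=np.array([world(p,(u,v)) if Z[v,u]>0 else [0,0,0] for v,u in zip(vv.ravel(),uu.ravel())])
def R(m,n):
    q=P[m][:,:2].astype(np.float32)
    k=np.median(q,0);print(n,len(q),cv2.minAreaRect(q),k,np.median(P[m][:,2]))
x,y,z=P.T
m=(x>350)&(x<560)&(z>46)&(z<70)
for i,(a,b) in enumerate([(125,230),(20,120),(-110,10)]): R(m&(y>a)&(y<b),i)
m=(z>17)&(z<45)&(x>580)&(x<800)
R(m&(y>30)&(y<240),'tray1');R(m&(y>270)&(y<480),'tray2')
E
```

```text
0 1316 ((438.14117431640625, 179.8328857421875), (156.9066925048828, 54.680076599121094), 3.6283111572265625) [436.7119  178.79333] 54.47745057939926
1 1308 ((445.63262939453125, 64.94364166259766), (156.950439453125, 54.0439567565918), 3.9185938835144043) [444.07568   64.365005] 54.67668120006795
2 1300 ((453.3032531738281, -49.52291488647461), (156.07205200195312, 53.81968688964844), 3.8801462650299072) [452.12378 -49.53138] 54.36681474794216
tray1 705 ((705.1143798828125, 147.49290466308594), (192.3523712158203, 178.88748168945312), 2.5306341648101807) [714.80927 176.9966 ] 26.39517492472646
tray2 206 ((685.0516967773438, 367.41693115234375), (209.6788787841797, 125.23200988769531), 0.9794068336486816) [680.182  362.9254] 21.1297031476048
```

View pics/scene0.png

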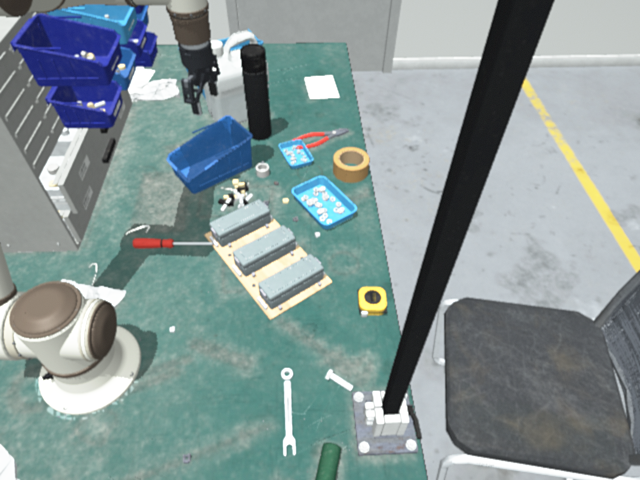

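View pics/topc.png

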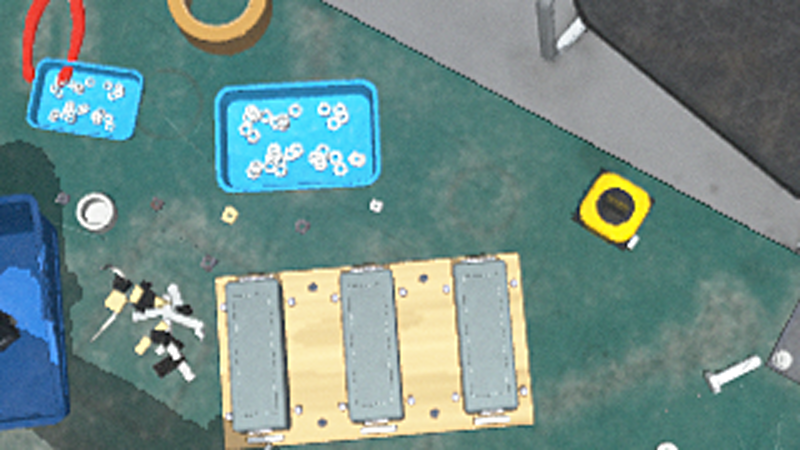

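The top crop shows the three cases (crop columns ~255, 370 and 485) yawed 3.8°, with the large tray at about (298,135). The bench to the right of the tray is clear. The tool can't tilt, so I'll tip each held case by pressing one end onto the fixed tray's rim.

>>> carry_out --pt "0.14 0.173 0.085" --pt "0.14 0.173 0.085" --pt "0.14 0.173 0.085" --pt "0.14 0.173 0.085" --pt "0.14 0.173 0.085" --pt "0.14 0.173 0.085" --pt "0.14 0.173 0.085" --pt "0.14 0.173 0.085" --roll '[126,126,126,126,126,126,126,126]' --claw '[0.085,0.085,0.085,0.085,0.085,0.085,0.085,0.085]'

```text
clock: 1.8
position: [437.6, 180.1, 319.9]
ee_rot: [-0.369, 0.929, 0.0, 0.0]
contact_force: [0.6, -0.9, -0.7]
gripper_width: 85.2
grasp_force: 0.0
```

```bash
cat >> h.py <<'E'
def pose():
    s=read_state();q=np.array(s["ee_rot"])
    from scipy.spatial.transform import Rotation as R
    m=R.from_quat(q).as_matrix();return np.array(s["position"]),np.degrees(np.arctan2(m[1,0],m[0,0])),m,s
def go(*targets):
    "targets (x,y,z,yaw): print slide (mm) and roll from present pose with tool down"
    p,a,m,s=pose();print("t",round(s["clock"],2),"p",np.round(p,1),"yaw",round(a,1),"tilt",round(np.degrees(np.arccos(-m[2,2])),2),"F",np.round(s["contact_force"],1),"T",np.round(s["wrist_torque"],3),"w",round(s["gripper_width"],1),"g",round(s["grasp_force"],1),"j6",round(s["joints"][5],2))
    c,n=np.cos(np.radians(a)),np.sin(np.radians(a))
    for t in targets:
        d=np.array(t[:3])-p;print("  slide",np.round([c*d[0]+n*d[1],n*d[0]-c*d[1],-d[2]],1),"roll",round((a-t[3]+180)%360-180,1))
E
python3 -c "
from h import *
go((438,180,320,-176.2))"
```

```text
t 1.8 p [437.6 180.1 319.9] yaw -136.7 tilt 0.03 F [ 0.6 -0.9 -0.7] T [-0.013  0.024 -0.016] w 85.2 g 0.0 j6 -1.55
  slide [-0.2 -0.4 -0.1] roll 39.5
```

>>> carry_out --pt "0 0 0.02" --pt "0 0 0.04" --pt "0 0 0.06" --pt "0 0 0.06" --pt "0 0 0.1" --pt "0 0 0.129" --pt "0 0 0.129" --pt "0 0 0.129" --roll '[39.5,39.5,39.5,39.5,39.5,39.5,39.5,39.5]' --claw '[0.085,0.085,0.085,0.085,0.085,0.085,0.085,0.085]'

```text
clock: 2.8
position: [438.0, 180.6, 191.6]
ee_rot: [-0.036, 0.999, 0.0, 0.001]
contact_force: [0.4, 0.5, 0.3]
gripper_width: 85.4
grasp_force: 0.0
```

>>> carry_out --pt "0 0 0" --pt "0 0 0" --pt "0 0 0" --pt "0 0 0" --pt "0 0 0" --pt "0 0 0" --roll '[0,0,0,0,0,0]' --claw '[0.04,0.04,0.04,0.04,0.04,0.04]'

```text
clock: 3.55
position: [437.7, 180.1, 192.0]
ee_rot: [-0.036, 0.999, 0.0, 0.001]
contact_force: [-0.5, -2.2, 6.2]
gripper_width: 53.5
grasp_force: 64.3
```

```bash
python3 -c "
from h import *
go((438,180,300,-176.2),(665,22,300,-86.2))
p=np.load('top.npy',allow_pickle=True).item()
# tray rim right edge from blue pixels near rim height
h=cv2.cvtColor(p['img'],cv2.COLOR_RGB2HSV);m=cv2.inRange(h,(95,120,140),(112,255,255))[170:235,215:305]
v,u=np.nonzero(m);q=np.float32([world(p,(a+215,b+170),28)[:2] for a,b in zip(u,v)])
r=cv2.minAreaRect(q);print(len(q),r,cv2.boxPoints(r))"
```

```text
t 3.55 p [437.7 180.1 192. ] yaw -175.8 tilt 0.07 F [-0.5 -2.2  6.2] T [-0.531  0.368 -0.036] w 53.5 g 64.3 j6 -2.23
  slide [  -0.3   -0.2 -108. ] roll 0.4
  slide [-215.3 -174.2 -108. ] roll -89.6
2093 ((669.576171875, 140.67901611328125), (117.1722412109375, 172.9486541748047), 2.0412886142730713) [[607.947   225.01164]
 [614.1074   52.17275]
 [731.2053   56.34639]
 [725.0449  229.18529]]
```

>>> carry_out --pt "0 0 -0.055" --pt "0 0 -0.108" --pt "-0.05 -0.04 -0.108" --pt "-0.1 -0.08 -0.108" --pt "-0.15 -0.12 -0.108" --pt "-0.215 -0.172 -0.108" --pt "-0.215 -0.172 -0.108" --pt "-0.215 -0.172 -0.108" --roll '[0,0,-11,-22,-33,-44,-55,-66]' --claw '[0.04,0.04,0.04,0.04,0.04,0.04,0.04,0.04]'

```text
clock: 4.55
position: [665.9, 21.8, 296.8]
ee_rot: [-0.543, 0.84, 0.0, -0.001]
contact_force: [-1.1, 0.3, -3.9]
gripper_width: 53.4
grasp_force: 65.9
```

```bash
python3 -c "
from h import *
go((668,20,225,-88),(668,20,208,-88))"
```

```text
t 4.55 p [665.9  21.8 296.8] yaw -114.3 tilt 0.09 F [-1.1  0.3 -3.9] T [ 0.057  0.115 -0.012] w 53.4 g 65.9 j6 -0.7
  slide [ 0.8 -2.6 71.8] roll -26.3
  slide [ 0.8 -2.6 88.8] roll -26.3
```

>>> carry_out --pt "0.001 -0.002 0.03" --pt "0.001 -0.002 0.06" --pt "0.001 -0.002 0.073" --pt "0.001 -0.002 0.08" --pt "0.001 -0.002 0.084" --pt "0.001 -0.002 0.088" --pt "0.001 -0.002 0.092" --pt "0.001 -0.002 0.092" --roll '[-26,-26,-26,-26,-26,-26,-26,-26]' --claw '[0.04,0.04,0.04,0.04,0.04,0.04,0.04,0.04]'

```text
clock: 5.55
position: [665.9, 21.5, 212.9]
ee_rot: [0.718, -0.697, 0.001, -0.0]
contact_force: [-8.2, -4.1, 17.6]
gripper_width: 53.1
grasp_force: 69.4
```

```bash
python3 -c "
from h import *
go((668,20,204,-88))
p=get_image('scene');cv2.imwrite('pics/s1.png',cv2.resize(p['img'][140:300,200:410,::-1],(787,600)))"
```

```text
t 5.55 p [665.9  21.5 212.9] yaw -88.3 tilt 0.17 F [-8.2 -4.1 17.6] T [-0.508  2.604  0.305] w 53.1 g 69.4 j6 -0.25
  slide [ 1.6 -2.1  8.9] roll -0.3
```

View pics/s1.png

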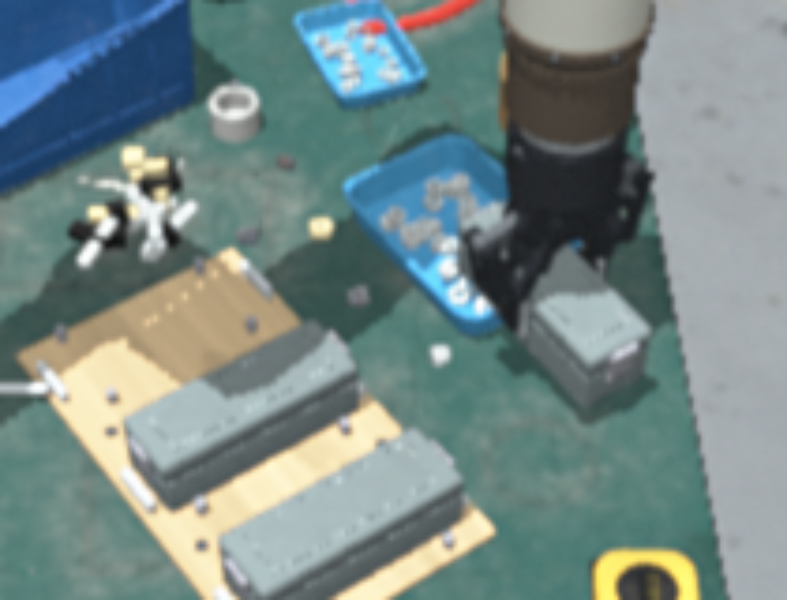

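>>> carry_out --pt "0 0 0.003" --pt "0 0 0.006" --pt "0 0 0.009" --pt "0 0 0.009" --roll '[0,0,0,0]' --claw '[0.04,0.04,0.04,0.04]'

```text
clock: 6.1
position: [667.2, 19.3, 207.1]
ee_rot: [0.718, -0.696, 0.004, -0.001]
contact_force: [-8.6, -12.9, 28.0]
gripper_width: 53.6
grasp_force: 74.1
```

```bash
python3 -c "
from h import *
go((668,20,204,-88))"
```

```text
t 6.1 p [667.2  19.3 207.1] yaw -88.3 tilt 0.46 F [ -8.6 -12.9  28. ] T [-2.791  2.512  0.277] w 53.6 g 74.1 j6 -0.25
  slide [-0.6 -0.8  3.1] roll -0.3
```

>>> carry_out --pt "0 0 0.004" --pt "0 0 0.004" --pt "0 0 -0.03" --pt "0 0 -0.06" --pt "0 0 -0.06" --pt "0 0 -0.06" --roll '[0,0,0,0,0,0]' --claw '[0.04,0.04,0.04,0.04,0.04,0.04]'

```text
clock: 6.85
position: [665.2, 22.5, 256.6]
ee_rot: [0.717, -0.697, -0.001, 0.001]
contact_force: [-0.4, -0.1, -3.1]
gripper_width: 53.3
grasp_force: 72.6
```

```bash
cat > tilt.py <<'E'
from h import *
go((668,20,208,-88),(668,20,208,-248))
p=get_image('scene');np.save('s2',p,allow_pickle=True)
cv2.imwrite('pics/s2.png',cv2.resize(p['img'][140:300,200:410,::-1],(787,600)))
Z=p["z_map"];P=[];C=[]
for v in range(140,330):
    for u in range(220,480):
        if Z[v,u]>0: P.append(world(p,(u,v)));C.append((u,v))
P=np.array(P);c=pose()[0];a=np.radians(pose()[1])
ex=np.array([np.cos(a),np.sin(a)]);d=P[:,:2]-c[:2];s=-d@ex;t=d@[-ex[1],ex[0]]
for lo,hi in((25,70),(40,85),(-70,-25),(-85,-40)):
    m=(s>lo)&(s<hi)&(abs(t)<18)&(P[:,2]>c[2]-154.7-10)&(P[:,2]<c[2]-90)
    if m.sum()>15:
        A=np.c_[s[m],t[m],np.ones(m.sum())];k=np.linalg.lstsq(A,P[m,2],rcond=None)[0]
        print(lo,hi,m.sum(),"slope deg along case x",np.degrees(np.arctan(k[0])),'z at 0',k[2]-c[2]+154.7, 'res',np.std(P[m,2]-A@k))
E
python3 tilt.py
```

```text
t 6.85 p [665.2  22.5 256.6] yaw -88.4 tilt 0.11 F [-0.4 -0.1 -3.1] T [-0.086  0.047  0.038] w 53.3 g 72.6 j6 -0.25
  slide [ 2.6 -2.7 48.6] roll -0.4
  slide [ 2.6 -2.7 48.6] roll 159.6
25 70 48 slope deg along case x 6.3630967129541975 z at 0 31.558889445835206 res 1.748755330192635
40 85 56 slope deg along case x -1.5890639388880978 z at 0 39.9705596190511 res 1.888060454286038
-70 -25 242 slope deg along case x 15.338485803761888 z at 0 24.283719219703812 res 1.9725672904102451
-85 -40 211 slope deg along case x 19.560922607605452 z at 0 28.550794816802437 res 2.76295599287106
```

View pics/s2.png

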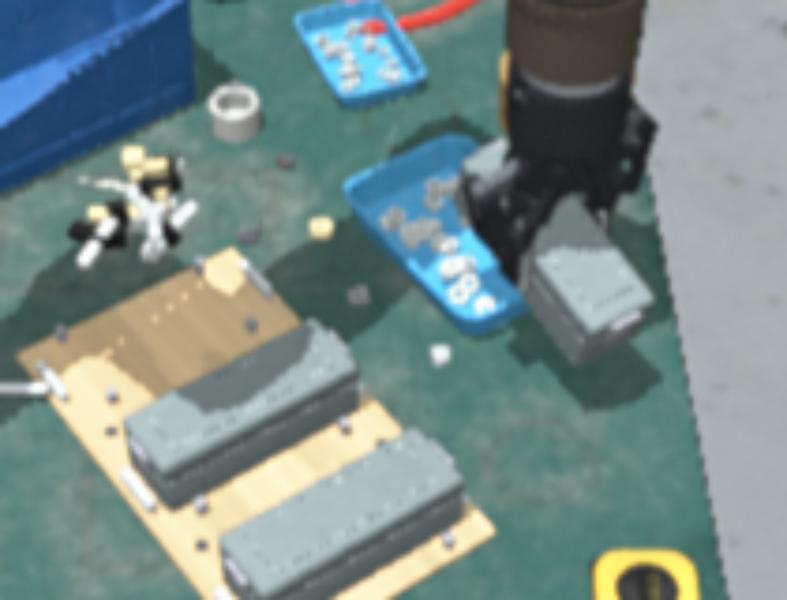

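Side view: the case sits tilted (lower end at crop (600,330)), and depth gives about 15° with the far end up. Next I'll roll it round and tip the near end.

>>> carry_out --pt "0 0 0" --pt "0 0 0" --pt "0 0 0" --pt "0 0 0" --pt "0 0 0" --pt "0 0 0" --pt "0 0 0" --pt "0 0 0" --roll '[80,80,80,80,80,80,80,80]' --claw '[0.04,0.04,0.04,0.04,0.04,0.04,0.04,0.04]'

```text
clock: 7.9
position: [665.4, 22.5, 255.3]
ee_rot: [-0.099, 0.995, -0.0, -0.002]
contact_force: [0.2, 0.5, -3.0]
gripper_width: 53.3
grasp_force: 72.2
```

>>> carry_out --pt "0 0 0" --pt "0 0 0" --pt "0 0 0" --pt "0 0 0" --pt "0 0 0.01" --pt "0 0 0.02" --pt "0 0 0.03" --pt "0 0 0.036" --roll '[80,80,80,80,80,80,80,80]' --claw '[0.04,0.04,0.04,0.04,0.04,0.04,0.04,0.04]'

```text
clock: 8.9
position: [665.9, 21.2, 222.3]
ee_rot: [0.562, 0.827, -0.003, -0.0]
contact_force: [-2.7, -8.1, 13.9]
gripper_width: 53.4
grasp_force: 74.7
```

```bash
python3 -c "
from h import *
go((667,21,200,-248))"
```

```text
t 8.9 p [665.9  21.2 222.3] yaw 111.6 tilt 0.3 F [-2.7 -8.1 13.9] T [-1.777  1.87   0.611] w 53.4 g 74.7 j6 -3.04
  slide [-0.6  0.9 22.3] roll -0.4
```

>>> carry_out --pt "0 0 0.004" --pt "0 0 0.008" --pt "0 0 0.012" --pt "0 0 0.015" --pt "0 0 0.018" --pt "0 0 0.021" --pt "0 0 0.023" --pt "0 0 0.023" --roll '[0,0,0,0,0,0,0,0]' --claw '[0.04,0.04,0.04,0.04,0.04,0.04,0.04,0.04]'

```text
clock: 9.9
position: [669.0, 20.3, 207.6]
ee_rot: [0.561, 0.828, 0.002, 0.006]
contact_force: [-4.8, -9.9, 30.4]
gripper_width: 53.3
grasp_force: 78.4
```

```bash
python3 -c "
from h import *
go((667,21,202,-248))"
```

```text
t 9.9 p [669.   20.3 207.6] yaw 111.8 tilt 0.73 F [-4.8 -9.9 30.4] T [-1.91   1.206  0.074] w 53.3 g 78.4 j6 -3.04
  slide [ 1.4 -1.6  5.6] roll -0.2
```

>>> carry_out --pt "0 0 0.003" --pt "0 0 0.006" --pt "0 0 0.006" --pt "0 0 -0.03" --pt "0 0 -0.06" --pt "0 0 -0.06" --pt "0 0 -0.06" --roll '[0,0,0,0,0,0,0]' --claw '[0.04,0.04,0.04,0.04,0.04,0.04,0.04]'

```text
clock: 10.78
position: [665.0, 22.5, 256.0]
ee_rot: [0.562, 0.827, -0.001, -0.002]
contact_force: [-0.3, -0.3, -4.1]
gripper_width: 53.8
grasp_force: 75.2
```

```bash
python3 tilt.py
```

```text
t 10.78 p [665.   22.5 256. ] yaw 111.6 tilt 0.26 F [-0.3 -0.3 -4.1] T [-0.004 -0.005 -0.012] w 53.8 g 75.2 j6 -3.04
  slide [-3.4  1.9 48. ] roll -160.4
  slide [-3.4  1.9 48. ] roll -0.4
25 70 223 slope deg along case x -12.585395920739959 z at 0 25.929155932144198 res 1.619527242041841
40 85 223 slope deg along case x -17.30411265487854 z at 0 30.610606593641876 res 2.7184610851076636
-70 -25 123 slope deg along case x -5.328900605270944 z at 0 31.517203768808088 res 1.8721495457645057
-85 -40 117 slope deg along case x -2.7978913628446445 z at 0 33.905281942138885 res 1.9007233964308519
```

View pics/s2.png

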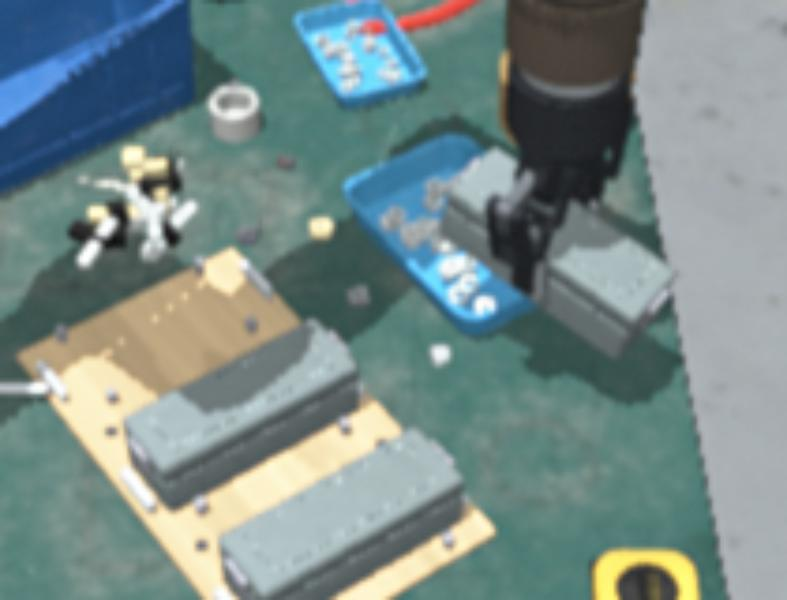

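>>> carry_out --pt "0.007 0 0.035" --pt "0.007 0 0.05" --pt "0.007 0 0.058" --pt "0.007 0 0.064" --pt "0.007 0 0.068" --pt "0.007 0 0.071" --pt "0.007 0 0.073" --pt "0.007 0 0.073" --roll '[0,0,0,0,0,0,0,0]' --claw '[0.04,0.04,0.04,0.04,0.04,0.04,0.04,0.04]'

```text
clock: 11.82
position: [663.1, 27.0, 201.8]
ee_rot: [0.56, 0.828, -0.002, 0.002]
contact_force: [-30.6, -5.6, 67.4]
gripper_width: 53.2
grasp_force: 82.1
```

>>> carry_out --pt "0 0 -0.03" --pt "0 0 -0.06" --pt "0 0 -0.073" --pt "0 0 -0.073" --pt "0 0 -0.073" --pt "0 0 -0.073" --roll '[0,0,0,0,0,0]' --claw '[0.04,0.04,0.04,0.04,0.04,0.04]'

```text
clock: 12.58
position: [662.9, 28.9, 256.8]
ee_rot: [0.562, 0.827, -0.001, -0.001]
contact_force: [1.3, 0.2, -4.2]
gripper_width: 53.4
grasp_force: 74.7
```

```bash
python3 tilt.py; python3 -c "
from h import *
for i in range(3): go(); get_image('top')"
```

```text
t 12.57 p [662.9  28.9 256.8] yaw 111.6 tilt 0.19 F [ 1.3  0.2 -4.2] T [-0.141 -0.056 -0.036] w 53.4 g 74.7 j6 -3.05
  slide [-10.1   1.4  48.8] roll -160.4
  slide [-10.1   1.4  48.8] roll -0.4
25 70 233 slope deg along case x -19.419377804194866 z at 0 27.94127537288861 res 1.8329598972184271
40 85 216 slope deg along case x -21.539185632998752 z at 0 30.189674474327774 res 2.01613113987143
-70 -25 126 slope deg along case x -9.324865947818989 z at 0 34.019512413495846 res 2.0693870156147454
-85 -40 113 slope deg along case x -7.91481890479026 z at 0 35.441089156947555 res 2.02226462197405
t 12.62 p [663.   28.9 257.1] yaw 111.6 tilt 0.15 F [ 0.3 -1.4 -3.9] T [-0.036 -0.017 -0.002] w 53.3 g 74.7 j6 -3.05
t 12.68 p [663.1  29.  257.5] yaw 111.6 tilt 0.12 F [-0.   0.7 -2.6] T [0.212 0.047 0.002] w 53.5 g 74.7 j6 -3.05
t 12.72 p [663.2  28.9 257.8] yaw 111.6 tilt 0.09 F [-0.2 -0.2 -3.9] T [-0.091 -0.031  0.03 ] w 53.1 g 74.7 j6 -3.05
```

```bash
cat > tq.py <<'E'
from h import *
L=[];F=[]
for i in range(12):
    p,a,m,s=pose();b=np.radians(a+180+90);y=np.array([np.cos(b),np.sin(b)])
    L.append(np.dot(s["wrist_torque"][:2],y));F.append(s["contact_force"][2]);get_image("top")
print("My",np.mean(L),"+-",np.std(L)/12**.5,"Fz",np.mean(F));go((438,180,300,-176.2),(438,180,196,-176.2))
E
python3 tq.py
```

```text
My -0.005365754571970573 +- 0.03458755758446324 Fz -3.236720570370775
t 13.38 p [663.2  28.9 258.8] yaw 111.6 tilt 0.0 F [ 0.2  0.9 -3.7] T [ 0.113  0.045 -0.004] w 53.4 g 74.7 j6 -3.05
  slide [ 223.4 -153.7  -41.2] roll -72.2
  slide [ 223.4 -153.7   62.8] roll -72.2
```

>>> carry_out --pt "0.02 -0.015 -0.04" --pt "0.06 -0.04 -0.04" --pt "0.11 -0.07 -0.04" --pt "0.16 -0.11 -0.04" --pt "0.223 -0.154 -0.04" --pt "0.223 -0.154 -0.04" --pt "0.223 -0.154 -0.04" --pt "0.223 -0.154 -0.04" --roll '[-10,-20,-30,-40,-51,-61,-72,-72]' --claw '[0.04,0.04,0.04,0.04,0.04,0.04,0.04,0.04]'

```text
clock: 14.38
position: [437.7, 179.8, 299.2]
ee_rot: [-0.031, 1.0, 0.0, 0.0]
contact_force: [-0.4, 0.2, -4.0]
gripper_width: 53.3
grasp_force: 74.7
```

```bash
python3 -c "
from h import *
go((438,180,212,-176.2),(438,180,192,-176.2))"
```

```text
t 14.38 p [437.7 179.8 299.2] yaw -176.4 tilt 0.07 F [-0.4  0.2 -4. ] T [ 0.008 -0.056  0.003] w 53.3 g 74.7 j6 -2.24
  slide [-0.3  0.2 87.2] roll -0.2
  slide [ -0.3   0.2 107.2] roll -0.2
```

>>> carry_out --pt "0 0 0.05" --pt "0 0 0.083" --pt "0 0 0.09" --pt "0 0 0.095" --pt "0 0 0.1" --pt "0 0 0.105" --pt "0 0 0.11" --pt "0 0 0.11" --roll '[0,0,0,0,0,0,0,0]' --claw '[0.04,0.04,0.04,0.04,0.04,0.04,0.04,0.04]'

```text
clock: 15.38
position: [438.3, 179.7, 190.7]
ee_rot: [-0.031, 1.0, 0.0, 0.001]
contact_force: [-4.4, -0.0, 5.1]
gripper_width: 53.4
grasp_force: 76.3
```

```bash
python3 -c "
from h import *
go((438,180,192,-176.2))"
```

```text
t 15.38 p [438.3 179.7 190.7] yaw -176.5 tilt 0.11 F [-4.4 -0.   5.1] T [-0.069  0.875 -0.028] w 53.4 g 76.3 j6 -2.24
  slide [ 0.3  0.3 -1.3] roll -0.3
```

Now release, rise, and move over case 2 (check the seat on the way).

>>> carry_out --pt "0 0 0" --pt "0 0 0" --pt "0 0 0" --pt "0 0 0" --pt "0 0 -0.05" --pt "0 0 -0.09" --pt "0.0 0 -0.09" --roll '[0,0,0,0,0,0,0]' --claw '[0.085,0.085,0.085,0.085,0.085,0.085,0.085]'

```text
clock: 16.25
position: [438.7, 180.2, 281.7]
ee_rot: [-0.032, 0.999, 0.002, 0.003]
contact_force: [-0.0, -0.3, 0.5]
gripper_width: 85.2
grasp_force: 0.0
```

```bash
cat > chk.py <<'E'
from h import *
import sys
p=get_image("top");Z=p["z_map"]
P=np.array([world(p,(u,v)) for v in range(240,330) for u in range(200,380) if Z[v,u]>0]);x,y,z=P.T
for a,b in ((125,230),(20,120),(-110,10)):
    m=(x>350)&(x<560)&(z>40)&(z<75)&(y>a)&(y<b)
    if m.sum()>100:
        q=P[m];A=np.c_[q[:,:2]-q[:,:2].mean(0),np.ones(len(q))];k=np.linalg.lstsq(A,q[:,2],rcond=None)[0]
        print(cv2.minAreaRect(q[:,:2].astype(np.float32)),"z",k[2],"slopes",k[:2])
cv2.imwrite("pics/chk.png",cv2.resize(p["img"][230:330,200:400,::-1],(800,400)))
go((445.6,65,290,-176.2),(445.6,65,191,-176.2))
E
python3 chk.py
```

```text
((435.458251953125, 182.71978759765625), (156.94088745117188, 54.38671112060547), 3.491084337234497) z 54.3885301198125 slopes [0.00108191 0.02074458]
((445.724609375, 65.16690063476562), (156.65003967285156, 54.36829376220703), 3.5740201473236084) z 54.51091905308682 slopes [-0.00033124  0.00088998]
((453.51275634765625, -49.441558837890625), (157.17449951171875, 53.731475830078125), 3.781916618347168) z 54.453815031792814 slopes [0.00035473 0.00434294]
t 16.3 p [438.  179.6 279.9] yaw -176.4 tilt 0.19 F [-0.3  0.3 -0.8] T [ 0.016 -0.014  0.04 ] w 84.8 g 0.0 j6 -2.24
  slide [  -0.4 -114.9  -10.1] roll -0.2
  slide [  -0.4 -114.9   88.9] roll -0.2
```

View pics/chk.png

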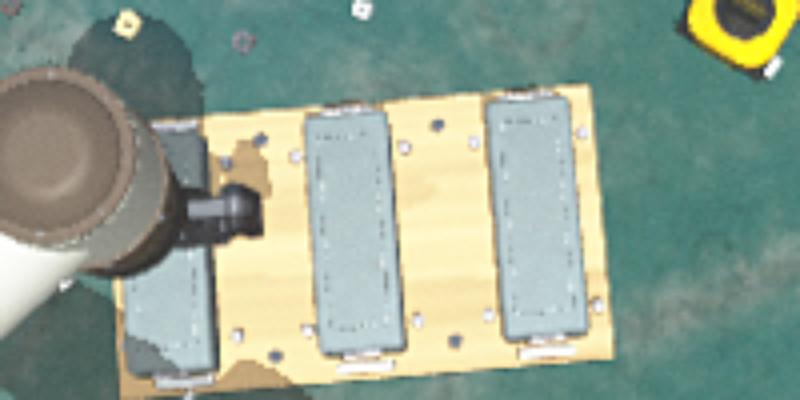

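>>> carry_out --pt "0 -0.06 0" --pt "0 -0.115 0" --pt "0 -0.115 0.01" --pt "0 -0.115 0.04" --pt "0 -0.115 0.075" --pt "0 -0.115 0.088" --pt "0 -0.115 0.088" --roll '[0,0,0,0,0,0,0]' --claw '[0.085,0.085,0.085,0.085,0.085,0.085,0.085]'

```text
clock: 17.18
position: [445.0, 65.1, 189.6]
ee_rot: [-0.032, 0.999, -0.001, -0.001]
contact_force: [0.5, -0.2, 0.5]
gripper_width: 84.7
grasp_force: 0.0
```

>>> carry_out --pt "0 0 0" --pt "0 0 0" --pt "0 0 0" --pt "0 0 0" --pt "0 0 0" --pt "0 0 0" --pt "0 0 -0.055" --pt "0 0 -0.108" --roll '[0,0,0,0,0,0,0,0]' --claw '[0.04,0.04,0.04,0.04,0.04,0.04,0.04,0.04]'

```text
clock: 18.18
position: [444.6, 64.6, 299.4]
ee_rot: [-0.031, 1.0, -0.0, -0.001]
contact_force: [1.5, 0.9, -4.1]
gripper_width: 53.2
grasp_force: 65.5
```

>>> carry_out --pt "-0.04 -0.01 0" --pt "-0.09 -0.02 0" --pt "-0.14 -0.03 0" --pt "-0.18 -0.045 0" --pt "-0.218 -0.055 0" --pt "-0.218 -0.055 0" --pt "-0.218 -0.055 0" --pt "-0.218 -0.055 0" --roll '[-11,-22,-33,-44,-55,-66,-77,-88]' --claw '[0.04,0.04,0.04,0.04,0.04,0.04,0.04,0.04]'

```text
clock: 19.18
position: [665.6, 23.5, 297.4]
ee_rot: [-0.706, 0.708, 0.001, -0.001]
contact_force: [-0.1, -0.8, -3.4]
gripper_width: 53.3
grasp_force: 69.7
```

```bash
python3 -c "
from h import *
go((666,26,225,-88),(666,26,192,-88))"
```

```text
t 19.18 p [665.6  23.5 297.4] yaw -90.1 tilt 0.14 F [-0.1 -0.8 -3.4] T [0.115 0.006 0.071] w 53.3 g 69.7 j6 -0.28
  slide [-2.5 -0.3 72.4] roll -2.1
  slide [ -2.5  -0.3 105.4] roll -2.1
```

>>> carry_out --pt "-0.003 0 0.055" --pt "-0.003 0 0.08" --pt "-0.003 0 0.088" --pt "-0.003 0 0.096" --pt "-0.003 0 0.102" --pt "-0.003 0 0.107" --pt "-0.003 0 0.11" --pt "-0.003 0 0.11" --roll '[-2,-2,-2,-2,-2,-2,-2,-2]' --claw '[0.04,0.04,0.04,0.04,0.04,0.04,0.04,0.04]'

```text
clock: 20.18
position: [667.4, 22.7, 202.5]
ee_rot: [0.718, -0.696, 0.004, 0.001]
contact_force: [-16.0, -14.7, 50.3]
gripper_width: 53.2
grasp_force: 83.5
```

>>> carry_out --pt "0 0 -0.03" --pt "0 0 -0.06" --pt "0 0 -0.072" --pt "0 0 -0.072" --pt "0 0 -0.072" --roll '[0,0,0,0,0]' --claw '[0.04,0.04,0.04,0.04,0.04]'

```text
clock: 20.8
position: [665.6, 26.7, 258.7]
ee_rot: [0.717, -0.698, -0.001, 0.001]
contact_force: [-0.3, -0.3, -3.3]
gripper_width: 53.2
grasp_force: 77.6
```

```bash
python3 tilt.py;python3 tq.py
```

```text
t 20.8 p [665.6  26.7 258.7] yaw -88.5 tilt 0.2 F [-0.3 -0.3 -3.3] T [0.055 0.029 0.044] w 53.2 g 77.6 j6 -0.25
  slide [ 6.7 -2.2 50.7] roll -0.5
  slide [ 6.7 -2.2 50.7] roll 159.5
25 70 48 slope deg along case x 2.954027081795153 z at 0 39.29401894260437 res 1.7551075030561403
40 85 53 slope deg along case x -0.5763465473876083 z at 0 42.74017918416109 res 1.8203438931518998
-70 -25 247 slope deg along case x 17.45367025413845 z at 0 24.070405089389766 res 1.964578130640853
-85 -40 217 slope deg along case x 22.34320472666238 z at 0 29.264024897230286 res 2.331718655500012
My -0.08449035407706101 +- 0.009407574602725103 Fz -3.263174187272455
t 21.45 p [666.2  26.6 260.7] yaw -88.4 tilt 0.01 F [-0.2 -0.6 -2.8] T [ 0.099 -0.024  0.015] w 53.1 g 77.6 j6 -0.25
  slide [-159.6  223.9  -39.3] roll 87.8
  slide [-159.6  223.9   64.7] roll 87.8
```

>>> carry_out --pt "0 0 0" --pt "0 0 0" --pt "0 0 0" --pt "0 0 0" --pt "0 0 0" --pt "0 0 0" --pt "0 0 0" --pt "0 0 0" --roll '[80,80,80,80,80,80,80,80]' --claw '[0.04,0.04,0.04,0.04,0.04,0.04,0.04,0.04]'

```text
clock: 22.45
position: [666.2, 26.7, 260.9]
ee_rot: [-0.099, 0.995, 0.0, 0.0]
contact_force: [0.3, -0.3, -2.8]
gripper_width: 53.2
grasp_force: 77.7
```

>>> carry_out --pt "0 0 0" --pt "0 0 0" --pt "0 0 0" --pt "0 0 0" --pt "0 0 0.01" --pt "0 0 0.02" --pt "0 0 0.03" --pt "0 0 0.036" --roll '[80,80,80,80,80,80,80,80]' --claw '[0.04,0.04,0.04,0.04,0.04,0.04,0.04,0.04]'

```text
clock: 23.45
position: [666.2, 25.0, 227.8]
ee_rot: [0.562, 0.827, -0.003, 0.0]
contact_force: [-4.4, -8.7, 16.4]
gripper_width: 53.6
grasp_force: 80.3
```

>>> carry_out --pt "0 0 0.005" --pt "0 0 0.01" --pt "0 0 0.015" --pt "0 0 0.02" --pt "0 0 0.025" --pt "0 0 0.03" --pt "0 0 0.035" --pt "0 0 0.037" --roll '[0,0,0,0,0,0,0,0]' --claw '[0.04,0.04,0.04,0.04,0.04,0.04,0.04,0.04]'

```text
clock: 24.45
position: [671.4, 22.9, 203.5]
ee_rot: [0.56, 0.828, 0.004, 0.01]
contact_force: [-11.7, -17.7, 52.1]
gripper_width: 53.2
grasp_force: 84.7
```

>>> carry_out --pt "0 0 0" --pt "0 0 -0.03" --pt "0 0 -0.06" --pt "0 0 -0.072" --pt "0 0 -0.072" --pt "0 0 -0.072" --roll '[0,0,0,0,0,0]' --claw '[0.04,0.04,0.04,0.04,0.04,0.04]'

```text
clock: 25.2
position: [665.7, 26.7, 257.9]
ee_rot: [0.562, 0.827, -0.001, -0.001]
contact_force: [-0.9, 0.3, -4.5]
gripper_width: 53.0
grasp_force: 79.3
```

```bash
python3 tilt.py;python3 tq.py; python3 -c "
from h import *
go((445.5,65,300,-176.2))"
```

```text
t 25.2 p [665.7  26.7 257.9] yaw 111.6 tilt 0.19 F [-0.9  0.3 -4.5] T [ 0.068  0.043 -0.062] w 53.0 g 79.3 j6 -3.05
  slide [-7.1 -0.3 49.9] roll -160.4
  slide [-7.1 -0.3 49.9] roll -0.4
25 70 218 slope deg along case x -9.169780315218496 z at 0 26.96112174000328 res 1.5363713204002405
40 85 228 slope deg along case x -18.981734576766794 z at 0 36.55282364814602 res 4.766553092371563
-70 -25 121 slope deg along case x -4.6651944995518315 z at 0 29.901356652503665 res 1.6591686898699651
-85 -40 121 slope deg along case x -2.1018679766883204 z at 0 32.154366473556195 res 1.8853443151015445
My 0.10234118900230367 +- 0.01035819295895772 Fz -2.899867542905207
t 25.85 p [666.2  26.6 259.8] yaw 111.6 tilt 0.01 F [-0.2  0.2 -3.1] T [ 0.081  0.034 -0.01 ] w 53.4 g 79.3 j6 -3.05
  slide [ 226.5 -155.9  -40.2] roll -72.2
  slide [ 226.5 -155.9   63.8] roll -72.2
t 25.85 p [666.2  26.6 259.8] yaw 111.6 tilt 0.01 F [-0.2  0.2 -3.1] T [ 0.081  0.034 -0.01 ] w 53.4 g 79.3 j6 -3.05
  slide [ 116.8 -191.1  -40.2] roll -72.2
```

>>> carry_out --pt "0.004 0 0.035" --pt "0.004 0 0.05" --pt "0.004 0 0.058" --pt "0.004 0 0.064" --pt "0.004 0 0.069" --pt "0.004 0 0.073" --pt "0.004 0 0.076" --pt "0.004 0 0.076" --roll '[0,0,0,0,0,0,0,0]' --claw '[0.04,0.04,0.04,0.04,0.04,0.04,0.04,0.04]'

```text
clock: 26.85
position: [665.7, 27.5, 199.9]
ee_rot: [0.56, 0.828, -0.001, 0.004]
contact_force: [-24.8, -10.4, 58.8]
gripper_width: 53.5
grasp_force: 85.2
```

>>> carry_out --pt "0 0 -0.03" --pt "0 0 -0.06" --pt "0 0 -0.073" --pt "0 0 -0.073" --pt "0 0 -0.073" --pt "0 0 -0.073" --roll '[0,0,0,0,0,0]' --claw '[0.04,0.04,0.04,0.04,0.04,0.04]'

```text
clock: 27.6
position: [664.4, 30.3, 254.9]
ee_rot: [0.562, 0.827, -0.001, -0.001]
contact_force: [-0.7, 0.4, -3.5]
gripper_width: 53.4
grasp_force: 78.7
```

```bash
python3 tilt.py; python3 -c "
from h import *
go((445.5,65,300,-176.2))"
```

```text
t 27.6 p [664.4  30.3 254.9] yaw 111.6 tilt 0.18 F [-0.7  0.4 -3.5] T [ 0.085  0.025 -0.045] w 53.4 g 78.7 j6 -3.05
  slide [-10.9  -0.5  46.9] roll -160.4
  slide [-10.9  -0.5  46.9] roll -0.4
25 70 233 slope deg along case x -18.07098790566135 z at 0 28.78584965002051 res 1.8048472922909409
40 85 220 slope deg along case x -21.72190561730769 z at 0 32.80201406574446 res 2.1132870534322263
-70 -25 137 slope deg along case x -10.32213143742334 z at 0 35.37598642810221 res 1.9882292118994895
-85 -40 117 slope deg along case x -8.123135521867717 z at 0 37.57362954146569 res 2.014266629722548
t 27.65 p [664.6  30.3 255.2] yaw 111.6 tilt 0.15 F [ 0.3 -0.7 -3. ] T [0.064 0.043 0.008] w 53.2 g 78.7 j6 -3.05
  slide [ 112.8 -191.   -44.8] roll -72.2
```

>>> carry_out --pt "0.01 -0.02 -0.04" --pt "0.03 -0.06 -0.043" --pt "0.06 -0.1 -0.043" --pt "0.09 -0.15 -0.043" --pt "0.113 -0.191 -0.043" --pt "0.113 -0.191 -0.043" --pt "0.113 -0.191 -0.043" --pt "0.113 -0.191 -0.043" --roll '[-10,-20,-30,-40,-51,-61,-72,-72]' --claw '[0.04,0.04,0.04,0.04,0.04,0.04,0.04,0.04]'

```text
clock: 28.65
position: [445.4, 65.3, 299.7]
ee_rot: [-0.03, 1.0, -0.0, -0.0]
contact_force: [-0.1, 0.5, -3.4]
gripper_width: 53.4
grasp_force: 78.5
```

```bash
python3 -c "
from h import *
go((445.3,65,190,-176.2))"
```

```text
t 28.65 p [445.4  65.3 299.7] yaw -176.5 tilt 0.01 F [-0.1  0.5 -3.4] T [0.008 0.071 0.023] w 53.4 g 78.5 j6 -2.02
  slide [  0.2  -0.3 109.7] roll -0.3
```

>>> carry_out --pt "0 0 0.05" --pt "0 0 0.083" --pt "0 0 0.09" --pt "0 0 0.095" --pt "0 0 0.1" --pt "0 0 0.105" --pt "0 0 0.111" --pt "0 0 0.111" --roll '[0,0,0,0,0,0,0,0]' --claw '[0.04,0.04,0.04,0.04,0.04,0.04,0.04,0.04]'

```text
clock: 29.65
position: [445.1, 64.9, 191.0]
ee_rot: [-0.03, 1.0, -0.0, 0.0]
contact_force: [-6.8, -1.7, 9.9]
gripper_width: 53.4
grasp_force: 79.7
```

>>> carry_out --pt "0 0 0" --pt "0 0 0" --pt "0 0 0" --pt "0 0 0" --pt "0 0 -0.05" --pt "0 0 -0.09" --pt "0 0 -0.09" --roll '[0,0,0,0,0,0,0]' --claw '[0.085,0.085,0.085,0.085,0.085,0.085,0.085]'

```text
clock: 30.52
position: [446.5, 65.7, 281.6]
ee_rot: [-0.031, 1.0, 0.002, 0.003]
contact_force: [-0.0, -0.1, -0.8]
gripper_width: 85.2
grasp_force: 0.0
```

```bash
python3 chk.py; python3 -c "
from h import *
go((453.2,-49.6,191,-176.2))"
```

```text
((435.3616943359375, 181.6996307373047), (156.10997009277344, 54.7309684753418), 2.4911251068115234) z 53.49736872861431 slopes [-0.00069878  0.01760215]
((403.45574951171875, 65.57084655761719), (77.20445251464844, 53.98468017578125), 3.347961187362671) z 62.49695063826056 slopes [-0.00732507  0.03524651]
((453.3376770019531, -49.623043060302734), (156.65969848632812, 54.07859420776367), 3.682156801223755) z 54.25190071055298 slopes [-0.00195733  0.01129369]
t 30.57 p [445.7  65.4 279.8] yaw -176.4 tilt 0.2 F [ 0.   0.5 -1.1] T [-0.036  0.093 -0.028] w 85.1 g 0.0 j6 -2.02
  slide [  0.2  -0.3 -10.2] roll -0.2
  slide [ 0.2 -0.3 88.8] roll -0.2
t 30.57 p [445.7  65.4 279.8] yaw -176.4 tilt 0.2 F [ 0.   0.5 -1.1] T [-0.036  0.093 -0.028] w 85.1 g 0.0 j6 -2.02
  slide [  -0.3 -115.2   88.8] roll -0.2
```

>>> carry_out --pt "0 -0.06 0" --pt "0 -0.115 0" --pt "0 -0.115 0.01" --pt "0 -0.115 0.04" --pt "0 -0.115 0.075" --pt "0 -0.115 0.088" --pt "0 -0.115 0.088" --roll '[0,0,0,0,0,0,0]' --claw '[0.085,0.085,0.085,0.085,0.085,0.085,0.085]'

```text
clock: 31.45
position: [452.5, -49.2, 189.6]
ee_rot: [-0.032, 1.0, -0.0, -0.002]
contact_force: [-0.2, 0.3, 0.1]
gripper_width: 85.1
grasp_force: 0.0
```

```bash
python3 chk.py
```

```text
((435.6695251464844, 182.72262573242188), (155.46060180664062, 53.29204177856445), 2.8653905391693115) z 54.336241777153916 slopes [-0.00648741 -0.00156482]
((442.6869201660156, 67.65631103515625), (155.59469604492188, 51.323368072509766), 5.118750095367432) z 61.16506878798432 slopes [-0.07195328  0.03234313]
((409.5001220703125, -68.9760513305664), (60.920257568359375, 93.79182434082031), 16.777864456176758) z 54.26496831559568 slopes [ 0.08213257 -0.01011781]
t 31.5 p [453.  -49.2 190.6] yaw -176.4 tilt 0.05 F [-0.1  0.1  1. ] T [ 0.046 -0.004 -0.071] w 84.8 g 0.0 j6 -1.76
  slide [ 1.000e-01  1.144e+02 -9.940e+01] roll -0.2
  slide [ 1.000e-01  1.144e+02 -4.000e-01] roll -0.2
```

View pics/chk.png

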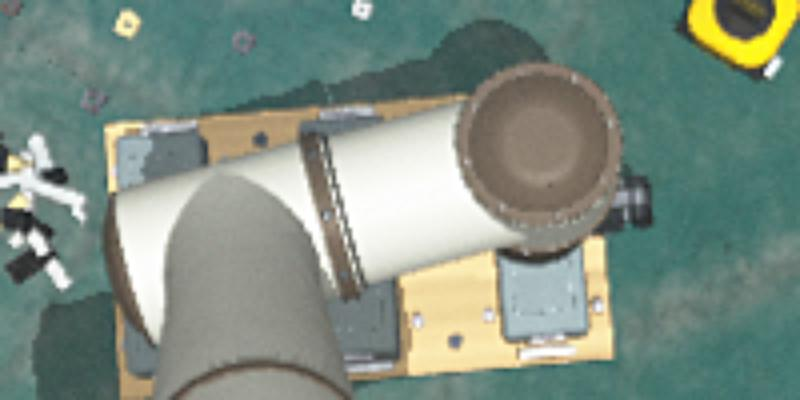

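Case 2's near end is up about 4°, probably caught on its end stop. I'll reseat it before rocking case 3.

>>> carry_out --pt "0 0 -0.06" --pt "0 0 -0.09" --pt "0.001 0.05 -0.09" --pt "0.003 0.1146 -0.09" --pt "0.003 0.1146 -0.08" --pt "0.003 0.1146 -0.04" --pt "0.003 0.1146 0" --pt "0.003 0.1146 0" --roll '[0,0,0,0,0,0,0,0]' --claw '[0.085,0.085,0.085,0.085,0.085,0.085,0.085,0.085]'

```text
clock: 32.5
position: [441.8, 63.8, 189.2]
ee_rot: [-0.031, 1.0, -0.001, -0.003]
contact_force: [-1.0, 0.4, -0.1]
gripper_width: 85.0
grasp_force: 0.0
```

>>> carry_out --pt "0 0 0" --pt "0 0 0" --pt "0 0 0" --pt "0 0 0" --pt "0 0 0" --pt "0 0 -0.015" --pt "-0.005 0 -0.015" --pt "-0.005 0 -0.015" --roll '[0,0,0,0,0,0,0,0]' --claw '[0.04,0.04,0.04,0.04,0.04,0.04,0.04,0.04]'

```text
clock: 33.5
position: [447.8, 65.0, 205.6]
ee_rot: [-0.031, 1.0, 0.0, 0.0]
contact_force: [0.2, -0.4, -3.5]
gripper_width: 53.5
grasp_force: 63.9
```

>>> carry_out --pt "0 0 0.008" --pt "0 0 0.013" --pt "0 0 0.018" --pt "0 0 0.018" --pt "0 0 0.016" --pt "0 0 0.016" --pt "0 0 0.016" --pt "0 0 0.016" --roll '[0,0,0,0,0,0,0,0]' --claw '[0.04,0.04,0.04,0.04,0.085,0.085,0.085,0.085]'

```text
clock: 34.5
position: [447.7, 65.0, 189.7]
ee_rot: [-0.031, 1.0, 0.0, 0.0]
contact_force: [-0.4, 0.3, -0.3]
gripper_width: 84.9
grasp_force: 0.0
```

>>> carry_out --pt "0 0 -0.06" --pt "0 0 -0.09" --pt "0 -0.05 -0.09" --pt "0 -0.114 -0.09" --pt "0 -0.114 -0.09" --roll '[0,0,0,0,0]' --claw '[0.085,0.085,0.085,0.085,0.085]'

```text
clock: 35.12
position: [454.2, -51.9, 279.6]
ee_rot: [-0.028, 1.0, -0.0, -0.0]
contact_force: [0.8, 0.2, -0.0]
gripper_width: 85.0
grasp_force: 0.0
```

```bash
python3 chk.py; python3 -c "
from h import *
go((452.7,-49.6,191,-176.2))
p=get_image('scene');Z=p['z_map']
P=np.array([world(p,(u,v)) for v in range(190,330) for u in range(200,340) if Z[v,u]>0]);x,y,z=P.T
for a,b in ((125,215),(20,95)):
    m=(x>350)&(x<560)&(z>46)&(z<75)&(y>a)&(y<b);q=P[m]
    A=np.c_[q[:,:2]-q[:,:2].mean(0),np.ones(len(q))];k=np.linalg.lstsq(A,q[:,2],rcond=None)[0]
    print(len(q),cv2.minAreaRect(q[:,:2].astype(np.float32)),'z',k[2],'slopes',k[:2])
"
```

```text
((436.9671936035156, 199.47943115234375), (40.4317741394043, 155.29690551757812), 83.8333740234375) z 53.847444012452115 slopes [-0.00667261 -0.02904356]
((396.67138671875, 56.845054626464844), (57.7320442199707, 47.97611999511719), 12.457160949707031) z 54.59758941270404 slopes [0.02675576 0.02057188]
((410.89715576171875, -52.049583435058594), (71.68360137939453, 54.3269157409668), 3.027318000793457) z 54.48733984475357 slopes [0.02456087 0.01736536]
t 35.17 p [454.4 -50.6 279.6] yaw -176.7 tilt 0.01 F [-0.3  0.7  0.4] T [ 0.065  0.005 -0.022] w 85.0 g 0.0 j6 -1.76
  slide [  2.1 116.  -10.4] roll -0.5
  slide [  2.1 116.   88.6] roll -0.5
t 35.17 p [454.4 -50.6 279.6] yaw -176.7 tilt 0.01 F [-0.3  0.7  0.4] T [ 0.065  0.005 -0.022] w 85.0 g 0.0 j6 -1.76
  slide [ 1.6  1.1 88.6] roll -0.5
1015 ((439.3876953125, 178.51129150390625), (155.83604431152344, 57.76038360595703), 3.9351930618286133) z 55.81439220323781 slopes [0.00197849 0.05489011]
863 ((432.96661376953125, 61.20801544189453), (126.32906341552734, 56.253196716308594), 1.9905598163604736) z 55.59137150649933 slopes [0.00137261 0.06212906]
```

>>> carry_out --pt "0.0015 0.001 0.04" --pt "0.0015 0.001 0.075" --pt "0.0015 0.001 0.088" --pt "0.0015 0.001 0.088" --roll '[-0.5,-0.5,-0.5,-0.5]' --claw '[0.085,0.085,0.085,0.085]'

```text
clock: 35.72
position: [453.4, -47.1, 191.3]
ee_rot: [-0.036, 0.999, -0.0, -0.001]
contact_force: [0.1, -0.3, -0.2]
gripper_width: 84.9
grasp_force: 0.0
```

>>> carry_out --pt "0 0 0" --pt "0 0 0" --pt "0 0 0" --pt "0 0 0" --pt "0 0 0" --pt "0 0 0" --pt "0 0 -0.055" --pt "0 0 -0.108" --roll '[0,0,0,0,0,0,0,0]' --claw '[0.04,0.04,0.04,0.04,0.04,0.04,0.04,0.04]'

```text
clock: 36.72
position: [452.6, -48.1, 300.9]
ee_rot: [-0.035, 0.999, 0.0, -0.001]
contact_force: [0.9, 0.7, -2.8]
gripper_width: 53.1
grasp_force: 66.8
```

>>> carry_out --pt "-0.04 0.01 0" --pt "-0.09 0.025 0" --pt "-0.14 0.04 0" --pt "-0.18 0.05 0" --pt "-0.218 0.062 0" --pt "-0.218 0.062 0" --pt "-0.218 0.062 0" --pt "-0.218 0.062 0" --roll '[-11,-22,-33,-44,-55,-66,-77,-88]' --claw '[0.04,0.04,0.04,0.04,0.04,0.04,0.04,0.04]'

```text
clock: 37.72
position: [665.6, 29.3, 299.1]
ee_rot: [0.709, -0.705, -0.001, 0.0]
contact_force: [-0.1, 0.7, -3.4]
gripper_width: 53.2
grasp_force: 67.7
```

```bash
python3 -c "
from h import *
go((666,26,225,-88),(666,26,192,-88))"
```

```text
t 37.73 p [665.6  29.3 299.1] yaw -89.7 tilt 0.11 F [-0.1  0.7 -3.4] T [-0.008 -0.011  0.023] w 53.2 g 67.7 j6 -0.28
  slide [ 3.3 -0.4 74.1] roll -1.7
  slide [  3.3  -0.4 107.1] roll -1.7
```

>>> carry_out --pt "0.003 0 0.055" --pt "0.003 0 0.08" --pt "0.003 0 0.088" --pt "0.003 0 0.096" --pt "0.003 0 0.102" --pt "0.003 0 0.107" --pt "0.003 0 0.112" --pt "0.003 0 0.112" --roll '[-2,-2,-2,-2,-2,-2,-2,-2]' --claw '[0.04,0.04,0.04,0.04,0.04,0.04,0.04,0.04]'

```text
clock: 38.72
position: [667.3, 22.4, 203.8]
ee_rot: [0.721, -0.693, 0.005, 0.001]
contact_force: [-19.7, -14.8, 58.1]
gripper_width: 53.5
grasp_force: 84.2
```

>>> carry_out --pt "0 0 -0.03" --pt "0 0 -0.06" --pt "0 0 -0.072" --pt "0 0 -0.072" --pt "0 0 -0.072" --roll '[0,0,0,0,0]' --claw '[0.04,0.04,0.04,0.04,0.04]'

```text
clock: 39.35
position: [665.6, 26.4, 257.9]
ee_rot: [0.719, -0.695, -0.001, 0.001]
contact_force: [-1.4, -0.7, -4.1]
gripper_width: 53.3
grasp_force: 77.4
```

```bash
python3 tilt.py;python3 tq.py
```

```text
t 39.35 p [665.6  26.4 257.9] yaw -88.0 tilt 0.19 F [-1.4 -0.7 -4.1] T [-0.174 -0.053  0.028] w 53.3 g 77.4 j6 -0.25
  slide [ 6.5 -2.2 49.9] roll -0.0
  slide [ 6.5 -2.2 49.9] roll 160.0
25 70 42 slope deg along case x 8.221865680815592 z at 0 31.079158629689175 res 1.5291966677941846
40 85 46 slope deg along case x 4.943788591918089 z at 0 34.40498389116436 res 1.6088917545961303
-70 -25 250 slope deg along case x 17.80058981236209 z at 0 23.489801968121952 res 1.893144548288196
-85 -40 226 slope deg along case x 20.851946972021754 z at 0 26.64846875771974 res 2.1759505508061756
My -0.0028632180292132436 +- 0.03717147072077922 Fz -3.169559876603383
t 40.0 p [666.2  26.4 259.8] yaw -88.0 tilt 0.01 F [ 0.3 -0.9 -3.9] T [-0.227 -0.03   0.008] w 53.3 g 77.4 j6 -0.25
  slide [-161.5  222.6  -40.2] roll 88.2
  slide [-161.5  222.6   63.8] roll 88.2
```

>>> carry_out --pt "0 0 0" --pt "0 0 0" --pt "0 0 0" --pt "0 0 0" --pt "0 0 0" --pt "0 0 0" --pt "0 0 0" --pt "0 0 0" --roll '[80,80,80,80,80,80,80,80]' --claw '[0.04,0.04,0.04,0.04,0.04,0.04,0.04,0.04]'

```text
clock: 41.0
position: [666.1, 26.4, 259.8]
ee_rot: [-0.103, 0.995, 0.0, 0.0]
contact_force: [0.0, -0.1, -3.7]
gripper_width: 53.1
grasp_force: 77.6
```

>>> carry_out --pt "0 0 0" --pt "0 0 0" --pt "0 0 0" --pt "0 0 0" --pt "0 0 0.01" --pt "0 0 0.02" --pt "0 0 0.03" --pt "0 0 0.036" --roll '[80,80,80,80,80,80,80,80]' --claw '[0.04,0.04,0.04,0.04,0.04,0.04,0.04,0.04]'

```text
clock: 42.0
position: [667.1, 25.6, 226.9]
ee_rot: [0.559, 0.829, -0.0, 0.002]
contact_force: [-3.5, -7.5, 12.3]
gripper_width: 53.3
grasp_force: 79.6
```

>>> carry_out --pt "0 0 0.005" --pt "0 0 0.01" --pt "0 0 0.015" --pt "0 0 0.02" --pt "0 0 0.025" --pt "0 0 0.03" --pt "0 0 0.035" --pt "0 0 0.037" --roll '[0,0,0,0,0,0,0,0]' --claw '[0.04,0.04,0.04,0.04,0.04,0.04,0.04,0.04]'

```text
clock: 43.0
position: [672.2, 23.4, 201.8]
ee_rot: [0.558, 0.83, 0.006, 0.011]
contact_force: [-6.1, -14.2, 45.9]
gripper_width: 53.3
grasp_force: 86.1
```

>>> carry_out --pt "0 0 -0.03" --pt "0.004 0 -0.03" --pt "0.004 0 -0.02" --pt "0.004 0 -0.013" --pt "0.004 0 -0.008" --pt "0.004 0 -0.003" --pt "0.004 0 0.002" --pt "0.004 0 0.003" --roll '[0,0,0,0,0,0,0,0]' --claw '[0.04,0.04,0.04,0.04,0.04,0.04,0.04,0.04]'

```text
clock: 44.0
position: [666.3, 29.5, 201.9]
ee_rot: [0.556, 0.831, -0.0, 0.005]
contact_force: [-31.5, -3.9, 83.8]
gripper_width: 53.2
grasp_force: 89.8
```

>>> carry_out --pt "0 0 0" --pt "0 0 -0.03" --pt "0 0 -0.06" --pt "0 0 -0.075" --pt "0 0 -0.075" --pt "0 0 -0.075" --roll '[0,0,0,0,0,0]' --claw '[0.04,0.04,0.04,0.04,0.04,0.04]'

```text
clock: 44.75
position: [664.1, 30.1, 256.0]
ee_rot: [0.559, 0.829, -0.002, -0.002]
contact_force: [-0.2, 0.2, -3.6]
gripper_width: 53.3
grasp_force: 80.6
```

```bash
python3 tilt.py;python3 tq.py; python3 -c "
from h import *
go((453,-48.3,300,-176))"
```

```text
t 44.75 p [664.1  30.1 256. ] yaw 112.0 tilt 0.25 F [-0.2  0.2 -3.6] T [-0.04   0.016  0.052] w 53.3 g 80.6 j6 -3.05
  slide [-10.8  -0.2  48. ] roll -160.0
  slide [-10.8  -0.2  48. ] roll -0.0
25 70 233 slope deg along case x -19.952489498496696 z at 0 28.000498277801654 res 1.9624430018381256
40 85 211 slope deg along case x -23.84044226098164 z at 0 32.08806089476502 res 2.3616769400002484
-70 -25 135 slope deg along case x -13.75817402328215 z at 0 32.16775818979693 res 1.768923758233327
-85 -40 118 slope deg along case x -12.536943665849531 z at 0 33.41954357803081 res 1.7625793273142032
My -0.05577396986022784 +- 0.03813164537177518 Fz -3.6713617618916046
t 45.4 p [664.7  30.1 258.8] yaw 112.0 tilt 0.01 F [-0.2  0.4 -3.1] T [ 0.076 -0.02  -0.057] w 53.2 g 80.6 j6 -3.05
  slide [ 223.9 -154.   -41.2] roll -71.8
  slide [ 223.9 -154.    62.8] roll -71.8
t 45.4 p [664.7  30.1 258.8] yaw 112.0 tilt 0.01 F [-0.2  0.4 -3.1] T [ 0.076 -0.02  -0.057] w 53.2 g 80.6 j6 -3.05
  slide [   6.7 -225.6  -41.2] roll -72.0
```

>>> carry_out --pt "0.001 -0.02 -0.04" --pt "0.002 -0.06 -0.041" --pt "0.003 -0.11 -0.041" --pt "0.004 -0.17 -0.041" --pt "0.0056 -0.223 -0.041" --pt "0.0056 -0.223 -0.041" --pt "0.0056 -0.223 -0.041" --pt "0.0056 -0.223 -0.041" --roll '[-10,-20,-30,-40,-51,-61,-72,-72]' --claw '[0.04,0.04,0.04,0.04,0.04,0.04,0.04,0.04]'

```text
clock: 46.4
position: [455.8, -48.4, 300.3]
ee_rot: [-0.034, 0.999, 0.0, 0.001]
contact_force: [0.4, 0.5, -3.3]
gripper_width: 53.3
grasp_force: 80.7
```

```bash
python3 -c "
from h import *
go((456,-48.3,191,-176.2))"
```

```text
t 46.4 p [455.8 -48.4 300.3] yaw -176.1 tilt 0.08 F [ 0.4  0.5 -3.3] T [-0.056 -0.053 -0.057] w 53.3 g 80.7 j6 -1.75
  slide [ -0.2   0.  109.3] roll 0.1
```

Then release, rise and move over case 2.

>>> carry_out --pt "0 0 0.05" --pt "0 0 0.083" --pt "0 0 0.09" --pt "0 0 0.095" --pt "0 0 0.1" --pt "0 0 0.105" --pt "0 0 0.111" --pt "0 0 0.111" --roll '[0,0,0,0,0,0,0,0]' --claw '[0.04,0.04,0.04,0.04,0.04,0.04,0.04,0.04]'

```text
clock: 47.4
position: [455.8, -48.7, 190.7]
ee_rot: [-0.034, 0.999, -0.0, 0.0]
contact_force: [-4.1, -2.2, 6.2]
gripper_width: 53.5
grasp_force: 82.1
```

>>> carry_out --pt "0 0 0" --pt "0 0 0" --pt "0 0 0" --pt "0 0 0" --pt "0 0 -0.05" --pt "0 0 -0.09" --pt "0.008 0.06 -0.09" --pt "0.016 0.114 -0.09" --roll '[0,0,0,0,0,0,0,0]' --claw '[0.085,0.085,0.085,0.085,0.085,0.085,0.085,0.085]'

```text
clock: 48.4
position: [431.7, 65.2, 279.4]
ee_rot: [-0.034, 0.999, 0.0, 0.001]
contact_force: [0.6, -0.2, -0.5]
gripper_width: 85.2
grasp_force: 0.0
```

```bash
python3 chk.py; python3 -c "
from h import *
go((446.5,65,191,-176.2))"
```

```text
((435.5168762207031, 182.4854736328125), (157.18914794921875, 51.97994613647461), 3.995781421661377) z 53.89845135539211 slopes [0.00500746 0.01066138]
((440.8199768066406, 66.96920776367188), (150.81643676757812, 53.97127914428711), 3.2670176029205322) z 54.34244431312196 slopes [0.01553202 0.01050204]
((451.0116882324219, -45.998626708984375), (157.8833465576172, 54.021636962890625), 3.901933431625366) z 54.44108963568728 slopes [ 0.00112179 -0.00129279]
t 48.45 p [431.1  69.5 279.4] yaw -175.8 tilt 0.2 F [-0.8  2.8 -0. ] T [0.384 0.291 0.006] w 85.1 g 0.0 j6 -2.03
  slide [-14.1  -5.6 -10.6] roll 0.4
  slide [-14.1  -5.6  88.4] roll 0.4
t 48.45 p [431.1  69.5 279.4] yaw -175.8 tilt 0.2 F [-0.8  2.8 -0. ] T [0.384 0.291 0.006] w 85.1 g 0.0 j6 -2.03
  slide [-15.   -5.6  88.4] roll 0.4
```

View pics/chk.png

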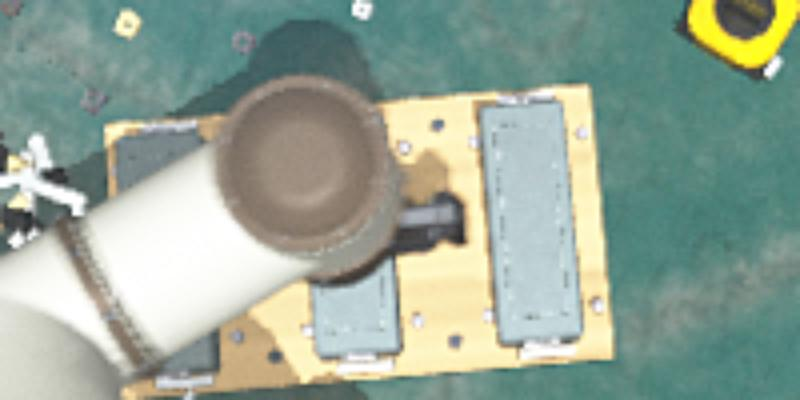

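>>> carry_out --pt "-0.014 0.0005 0" --pt "-0.014 0.0005 0" --pt "-0.014 0.0005 0.02" --pt "-0.014 0.0005 0.05" --pt "-0.014 0.0005 0.088" --pt "-0.014 0.0005 0.088" --pt "-0.014 0.0005 0.088" --roll '[0,0,0,0,0,0,0]' --claw '[0.085,0.085,0.085,0.085,0.085,0.085,0.085]'

```text
clock: 49.32
position: [446.5, 65.4, 191.4]
ee_rot: [-0.034, 0.999, 0.0, 0.0]
contact_force: [-0.6, -0.7, -0.6]
gripper_width: 84.6
grasp_force: 0.0
```

>>> carry_out --pt "0 0 0" --pt "0 0 0" --pt "0 0 0" --pt "0 0 0" --pt "0 0 0" --pt "0 0 0" --pt "0 0 -0.05" --pt "0 0 -0.1" --roll '[0,0,0,0,0,0,0,0]' --claw '[0.04,0.04,0.04,0.04,0.04,0.04,0.04,0.04]'

```text
clock: 50.32
position: [445.2, 65.6, 291.6]
ee_rot: [-0.035, 0.999, -0.0, -0.001]
contact_force: [0.6, 1.6, -3.8]
gripper_width: 53.4
grasp_force: 69.3
```

>>> carry_out --pt "-0.03 0.01 0" --pt "-0.07 0.02 0" --pt "-0.11 0.03 0" --pt "-0.15 0.04 0" --pt "-0.19 0.05 0" --pt "-0.215 0.057 0" --pt "-0.228 0.06 0" --pt "-0.228 0.06 0" --roll '[0,0,0,0,0,0,0,0]' --claw '[0.04,0.04,0.04,0.04,0.04,0.04,0.04,0.04]'

```text
clock: 51.32
position: [669.1, 141.8, 289.6]
ee_rot: [-0.035, 0.999, -0.0, -0.001]
contact_force: [0.4, 0.0, -4.0]
gripper_width: 53.5
grasp_force: 70.1
```

>>> carry_out --pt "0 0 0" --pt "0 0 0" --pt "0 0 0" --pt "0 0 0" --pt "0 0 0" --pt "0 0 0" --roll '[0,0,0,0,0,0]' --claw '[0.04,0.04,0.04,0.04,0.04,0.04]'

```text
clock: 52.08
position: [669.1, 141.6, 290.7]
ee_rot: [-0.035, 0.999, 0.0, -0.0]
contact_force: [1.9, -0.5, -3.4]
gripper_width: 53.0
grasp_force: 70.1
```

```bash
python3 chk.py; python3 tilt.py
```

```text
((440.84954833984375, 183.12229919433594), (145.1844482421875, 54.20793151855469), 3.3862788677215576) z 54.513257040572604 slopes [-0.00601763  0.02177898]
((450.7195129394531, -45.96287155151367), (157.03988647460938, 53.95077896118164), 3.885720729827881) z 54.37670041331991 slopes [ 0.00292057 -0.00769241]
t 52.12 p [669.1 141.6 290.7] yaw -176.0 tilt 0.0 F [ 0.1  0.7 -3.5] T [-0.005  0.041  0.024] w 52.9 g 70.1 j6 -1.95
  slide [228.3 -60.8   0.7] roll 0.2
  slide [228.3 -60.8  99.7] roll 0.2
t 52.12 p [669.1 141.6 290.7] yaw -176.0 tilt 0.0 F [ 0.1  0.7 -3.5] T [-0.005  0.041  0.024] w 52.9 g 70.1 j6 -1.95
  slide [   9.6 -121.2   82.7] roll -88.0
  slide [   9.6 -121.2   82.7] roll 72.0
25 70 18 slope deg along case x -0.2966352976012352 z at 0 19.470372285454175 res 1.329993157449851
40 85 27 slope deg along case x -6.691905907123803 z at 0 26.379475877299996 res 1.746358836922657
-70 -25 179 slope deg along case x 1.5195621779422264 z at 0 20.982229951381385 res 1.4009492876801173
-85 -40 204 slope deg along case x 24.57606028231306 z at 0 43.03987434730806 res 6.985850967183089
```

View pics/s2.png

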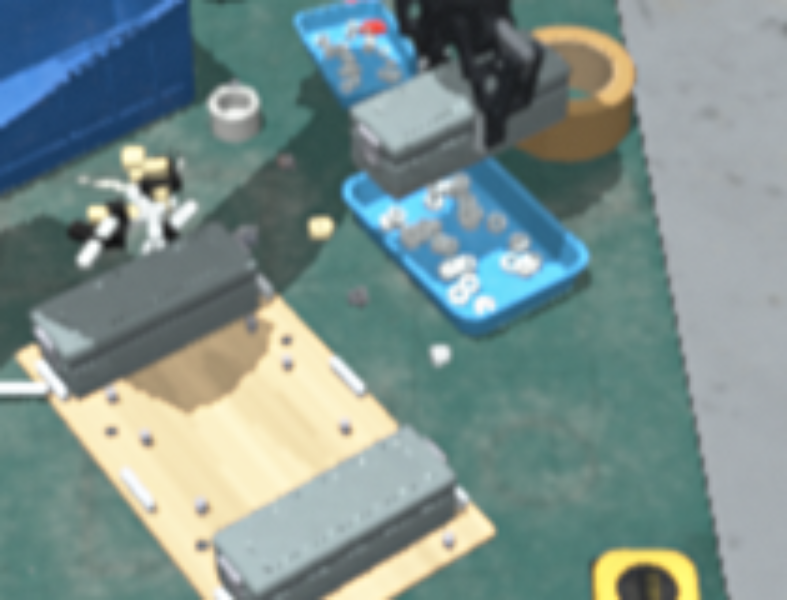

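The picture shows case 2 held level over the tray (crop (460,120)), cases 1 and 3 seated, and the cup and tape in place. I'm handing the job in.

```bash
python3 -c "
from bench import *
print(job_done())"
```

```text
the job is handed in; nothing more can be done
None
```

I handed the job in at about 52 s; the interface gave no verdict. The middle case rattles (its moment swung from about −0.08 to +0.10 N m when rocked), and it is held level over the large tray, with the left and right cases level in their own seats.

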